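Hang a two-tier glass mosaic on its display stand and snap the lower tier on

ROBOT

A 6-joint arm with a two-finger parallel gripper is mounted at the origin on a cart in front of the work surface, level with it; the furniture and walls round the work are solid. World frame = base frame: x ahead of the robot, y to its left, z up, the work surface at z = 0. Lengths are in m, angles in degrees, forces in N, time in s.
With the tool pointing down it reaches from about 0.4 to 0.825 m from the base axis. Payload 7 kg.
Tool frame: the origin (TCP) lies midway between the tips of the shut fingers; the grasp point (between the pads) lies 19 mm behind it; z points along the fingers, y is the direction in which the jaws open and shut (so a half turn about z gives the same grasp; the last joint's range is limited). The gripper opens to 88 mm and grips with 3 to 60 N. Pads are 19 mm wide; open, the fingers measure 130 mm over their backs; the gripper's body (78 mm by 193 mm) begins 47 mm behind the grasp point.
Start: joints at [16.507, 20.546, 0.682, 0, -70.136, -16.507], TCP at [0.675, -0, 0.201] pointing down, gripper open.
Joint ranges: [-176.03, 176.03], [-82.01, 121.73], [-58.28, 71.71], [-173.87, 95.51], [-174.79, -0.11], [-173.66, 173.66]. Speed limits (degrees/s): [136.94, 136.94, 172.46, 180, 180, 180].

INTERFACE

Orientations are given as a 3x3 rotation matrix whose columns are the frame's x, y, z axes.
In Python, from rig import robot gives the robot as it stands. Calls block until the motion is done:
- robot.goto(position, orientation): joint-space move of the TCP to a pose.
- robot.servo_line(position, ori=None, speed=0.15): straight line of the TCP; ori=None keeps the orientation; speed is the mean speed in m/s.
- robot.movej(angles): joint-space move.
- robot.move_gripper(opening): opening from 0.0 (shut) to 1.0 (fully open); the grip force is fixed at half the most; returns when the fingers have stopped.
- robot.dwell(seconds).
- robot.ik(position, orientation): joint angles nearest the present ones, or None.
- robot.grab_frame(name): name is "scene" or "side" or "wrist"; returns (picture, depth): 400x640x3 uint8, red, green, blue; 400x640 float32, m along the optical axis (not along the pixel's ray), 0 where there is no reading.
- robot.camera_info(name): a dict with "vfov" (degrees; the focal length in pixels is half the picture's height over the tangent of half this angle, whatever the lens; pixels are square), "cx", "cy" (the principal point, pixels), "k1" (the pictures are not rectified: a ray, as slopes to the right and down, at radius r is drawn at 1 + k1 r^2 times it, then the intrinsics apply), "view" (4x4, takes a point from world to camera coordinates); the wrist camera has in their place "T_tool_cam" (4x4, takes a point from camera to tool coordinates, whose origin is the TCP and whose axes are the flange's). Camera axes: x right, y down, z forward; pixel columns grow to the right and rows downward; lengths in m; the calibration is good to about 2 mm. A picture is of the moment at which its call begins: read the wrist's pose just before it. camera_info takes no time and is no camera call.
A pose or a line that the arm cannot do raises robot.Unreachable and nothing moves.
- robot.job_done(): hands the job in, once; it reports no verdict.
Readings, each from a call of its own:
- robot.read_t(): time.
- robot.read_qpos(): joint angles.
- robot.read_qvel(): joint speeds.
- robot.read_effort(): joint torques, N m.
- robot.read_position(): TCP position.
- robot.read_tcp_rot(): TCP orientation.
- robot.read_force(): force on the tool from outside, world axes, zero at the start.
- robot.read_ft_torque(): the same for the moment, N m.
- robot.read_grip_width(): opening from 0.0 (shut) to 1.0 (fully open).
Only numpy, scipy, OpenCV 4.12 (cv2) and the standard library are available. Lean on these libraries where they do the work, as an engineer would, in place of code of your own. Each camera call takes 0.05 s, during which the arm holds its last target. There are 200 camera calls.

TASK

Assemble the two-tier glass mosaic on the display stand: hang the round blue piece by its open hook on the front rail of the springy wire hanger and let go of it, then snap the spring clip of the oblong amber piece onto the wire loop under the round one. Draw the clip down over the loop's bottom wire until the gate has sprung shut behind it, then prove the catch with a steady test pull straight down of about 7 N for a moment; the pieces are delicate, so never pull or push one against the other, or on the hanger, with more than about 10 N. Leave both hanging freely and quietly, one below the other, and leave the other things on the table where they are.

Things in the scene. Friction and masses are not known exactly. Their poses are not given: they have to be found in the camera images.
- rail (a point): Middle of the front bar of the springy wire hanger on the wooden stand, on the bar's centre line, about 0.35 m up. The bar is level, 8 mm thick, 124 mm long; it bows down under a pull of a few newtons, so things hung on it give way under load. Axes: y along the bar, x horizontal towards the post (to the robot's left and forward), z up. Side wires 0.14 m apart run 0.12 m back from its ends to the post.
- hanger: The springy wire hanger, a U of 8 mm steel wire; origin at its clamp on the post, 0.12 m behind the rail.
- upper_piece: Round blue piece, rigid, 0.11 to 0.18 kg, 183 mm tall; origin at its foot. From the top: open hook, brass grip tag, round mosaic (47 mm across, 6 thick), wire loop. Starts upright, its loop in the slot (20 mm deep, 1.5 mm play) of a fixed wooden block 60 deep, 70 wide, 28 high. Axes of all its points: z up to the hook, y across the front, x from front to back (front to the robot's right).
- upper_grip (a point): Centre of the round piece's flat brass grip tag: 12 mm wide in y, 8 thick in x, 34 tall. Best taken across y with the fingers tilted about 45 degrees, pointing towards the piece's +x and down, so that the gripper stays in front of the rail when hanging it.
- upper_hook (a point): Seat of the round piece's open hook, 52 mm above and 7.5 mm behind upper_grip: the rail's centre line lies here when it hangs. The hook, of 12 mm wide strip, is a U open downwards, 12 mm wide inside in x: shank in front, nose behind. The nose flares back to x = +13 mm and ends 13 mm below this point; the hook's top is 7 mm above it.
- upper_loop (a point): Middle of the bottom wire of the round piece's loop, on its centre line, 121 mm below and 7.5 mm behind upper_grip. The wire is 5 mm thick, straight along y for 29 mm; the loop lies in the piece's y-z plane, 32 mm wide and 40 mm high inside; the round frame begins 47 mm above this point.
- lower_piece: Oblong amber piece, 0.09 to 0.15 kg, 135 mm tall; origin at its foot. From the top: spring clip, brass grip tag, oblong mosaic (50 mm wide, 44 tall, 6 thick). Starts upright in the slot (20 mm deep, 1.5 mm play) of a second fixed wooden block 60 deep, 78 wide, 28 high; which block stands left varies. Axes of all its points: z up to the clip, y across the front, x from front to back (front to the robot's right).
- lower_grip (a point): Centre of the amber piece's flat brass grip tag: 12 mm wide in y, 8 thick in x, 32 tall. Best taken across y with the fingers tilted about 45 degrees, pointing towards the piece's +x and down, so that the gripper stays in front of the round piece.
- clip_mouth (a point): Mouth of the amber piece's clip, 42 mm above and 8.5 mm behind lower_grip. The clip, of 10 mm wide strip, is a U open downwards, 14 mm wide inside in x: shank in front, nose behind. The nose flares back to x = +13 mm and ends 6 mm below this point; the clip's top is 22 mm above it; below it, behind the shank, all is open. A flap hinged on the shank, the gate, closes the mouth and opens only inwards (up).
- clip_seat (a point): Where the centre line of the loop's bottom wire lies in the clip when the amber piece hangs from it: 16.5 mm above clip_mouth, under the clip's top.
- clip_gate (a joint): Clip gate: 0 shut, up to 1.25 rad open (inwards). A spring shuts it, and the piece's weight alone does not open it: the clip must be drawn down on the loop wire with about 4 to 7 N, swinging the gate to about 0.8 rad, until the wire passes and the gate snaps shut behind it, 1 to 3 mm before the wire meets the seat.
- frost_pot: frosted screw pot, a bystander; its origin is the centre of its underside
- glass_vial: small glass vial, a bystander; its origin is the centre of its underside
- cream_jar: white screw-top jar, a bystander; its origin is the centre of its underside
- tweezers: steel tweezers, a bystander; its origin is the centre of its underside
- paste_dish_open: open paste dish, a bystander; its origin is the centre of its underside

How it is judged:
By the outcome, as a careful person would: the job done as asked, in the order asked, and still so for the second after the job is handed in, with the robot touching nothing.
It also fails if it takes over 72 s, if anything falls off the work surface, if the arm or the gripper's body presses on something with over 40 N, if the wrist force passes 120 N, or if a joint passes its speed limit or range.

## Working session

There is one attempt and no reset: what is moved stays moved. The work goes in short steps, each a Python script; the robot and the scene stay as the last script left them, time stands still between calls to the robot, and variables do not carry over. Pictures are saved under pics/ and viewed, about 8 in all and at most 12, crops included, and the job is handed in when it is done.

```bash
ls; mkdir -p pics; cat > h.py <<'E'
import numpy as np, cv2
from rig import robot
def shot(n):
    p=np.array(robot.read_position());R=np.array(robot.read_tcp_rot())
    im,d=robot.grab_frame(n);return im,d,p,R
def cloud(n,s):
    """world xyz per pixel"""
    im,d,p,R=s;c=robot.camera_info(n);h,w=d.shape
    f=h/2/np.tan(np.radians(c['vfov'])/2);K=np.array([[f,0,c['cx']],[0,f,c['cy']],[0,0,1.]])
    u,v=np.meshgrid(np.arange(w),np.arange(h))
    pts=np.stack([u,v],-1).reshape(-1,1,2).astype(float)
    un=cv2.undistortPointsIter(pts,K,np.array([c['k1'],0,0,0.]),None,None,(3,50,1e-9)).reshape(h,w,2)
    P=np.concatenate([un,np.ones((h,w,1))],-1)*d[...,None]
    if 'view' in c: T=np.linalg.inv(np.array(c['view']))
    else:
        T=np.eye(4);T[:3,:3]=R;T[:3,3]=p;T=T@np.array(c['T_tool_cam'])
    X=P@T[:3,:3].T+T[:3,3];X[d==0]=np.nan
    return X
def save(n,im): cv2.imwrite('pics/'+n+'.png',im[...,::-1])
E
python3 - <<'E'
from h import *
for n in('scene','side'):
    s=shot(n);save(n,s[0]);np.savez(n,im=s[0],X=cloud(n,s),d=s[1])
    c=robot.camera_info(n);print({k:(np.round(v,3).tolist() if k=='view' else v) for k,v in c.items()})
print(robot.read_t(),robot.read_tcp_rot(),robot.read_force(),robot.camera_info('wrist'))
E
```

```text
pics
{'vfov': 43.41502525619919, 'cx': 327.02964006873754, 'cy': 197.42323306041934, 'k1': -0.07525389198607844, 'view': [[0.619, -0.785, -0.014, -0.372], [-0.436, -0.33, -0.837, 0.374], [0.653, 0.525, -0.547, 1.634], [0.0, 0.0, 0.0, 1.0]]}
{'vfov': 56.92613800058036, 'cx': 313.22802819476794, 'cy': 201.50749417401983, 'k1': -0.06050265625748868, 'view': [[-0.928, -0.373, -0.025, 0.435], [-0.117, 0.352, -0.929, 0.294], [0.355, -0.859, -0.37, 0.977], [0.0, 0.0, 0.0, 1.0]]}
0.1 [[-9.96829300e-05 -9.99998835e-01 -1.52345307e-03]
 [-9.99999984e-01  9.99128737e-05 -1.50860502e-04]
 [ 1.51012538e-04  1.52343800e-03 -9.99998828e-01]] [0.23442404 0.1616527  0.5562353 ] {'vfov': 63.11780122659285, 'cx': 324.3094659006845, 'cy': 195.59396172329585, 'k1': -0.031828846467963925, 'T_tool_cam': array([[-5.34618159e-04, -9.65268187e-01, -2.61260485e-01,
         7.00814943e-02],
       [ 9.99999850e-01, -4.84226458e-04, -2.57251621e-04,
        -1.02774283e-03],
       [ 1.21807566e-04, -2.61260584e-01,  9.65268301e-01,
        -1.83941090e-01],
       [ 0.00000000e+00,  0.00000000e+00,  0.00000000e+00,
         1.00000000e+00]])}
```

View pics/scene.png

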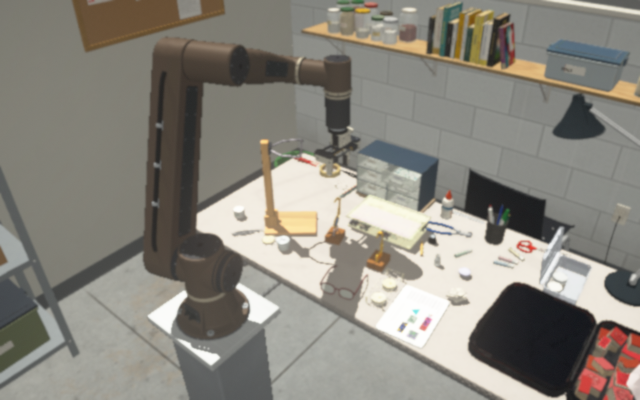

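View pics/side.png

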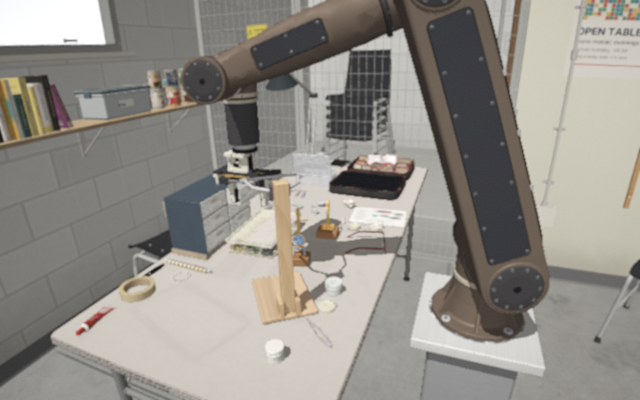

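```bash
python3 - <<'E'
from h import *
a=np.load('scene.npz');b=np.load('side.npz')
A=cv2.resize(a['im'][130:280,250:410],None,fx=2.5,fy=2.5*1,interpolation=cv2.INTER_CUBIC)
B=cv2.resize(b['im'][150:300,220:380],None,fx=2.5,fy=2.5,interpolation=cv2.INTER_CUBIC)
save('crop',np.hstack([A,B]))
for n,D,px in(('sc',a,[(335,237),(340,205),(378,262),(381,240),(268,150),(270,200),(285,225)]),('si',b,[(300,258),(298,238),(328,232),(326,208),(285,190),(290,280),(290,182),(265,181)])):
    for u,v in px: print(n,u,v,np.round(D['X'][v,u],3))
E
```

```text
sc 335 237 [ 0.529 -0.096  0.029]
sc 340 205 [ 0.56  -0.096  0.16 ]
sc 378 262 [ 0.506 -0.307  0.029]
sc 381 240 [ 0.525 -0.302  0.114]
sc 268 150 [0.462 0.158 0.35 ]
sc 270 200 [0.454 0.163 0.134]
sc 285 225 [0.484 0.121 0.015]
si 300 258 [ 0.537 -0.056  0.028]
si 298 238 [ 0.552 -0.08   0.088]
si 328 232 [ 0.516 -0.267  0.028]
si 326 208 [ 0.528 -0.283  0.117]
si 285 190 [0.453 0.189 0.359]
si 290 280 [0.453 0.188 0.116]
si 290 182 [ 0.938 -0.828 -0.   ]
si 265 181 [0.591 0.037 0.318]
```

View pics/crop.png

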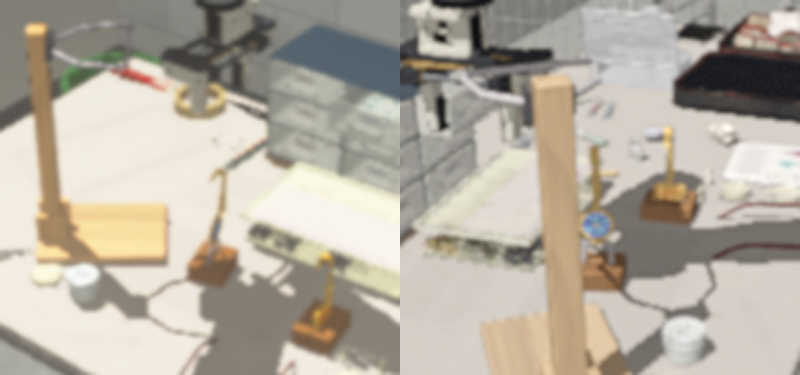

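```bash
python3 - <<'E'
from h import *
for n in('scene','side'):
    X=np.load(n+'.npz')['X'].reshape(-1,3)
    def box(lo,hi): return X[np.all((X>lo)&(X<hi),axis=1)]
    H=box([.35,-.06,.315],[.66,.25,.40]);print(n,'hanger');print(np.round(H[np.argsort(H[:,1])][::6],3).tolist())
    for nm,c in(('blue',(.54,-.08)),('amber',(.52,-.29))):
        T=box([c[0]-.06,c[1]-.06,.022],[c[0]+.06,c[1]+.06,.032])
        r=cv2.minAreaRect((T[:,:2]*1000).astype(np.float32));print(nm,'blocktop',len(T),r)
        for z in np.arange(.035,.2,.02):
            S=box([c[0]-.07,c[1]-.07,z],[c[0]+.07,c[1]+.07,z+.02])
            if len(S):print(round(z,3),len(S),np.round(S.mean(0),3),np.round(np.ptp(S,0),3))
E
```

```text
scene hanger
[[0.58, -0.044, 0.319], [0.592, -0.04, 0.329], [0.588, -0.039, 0.318], [0.596, -0.037, 0.339], [0.599, -0.035, 0.316], [0.617, -0.034, 0.316], [0.578, -0.033, 0.333], [0.653, -0.03, 0.395], [0.582, -0.029, 0.317], [0.626, -0.028, 0.335], [0.579, -0.027, 0.33], [0.598, -0.026, 0.334], [0.622, -0.026, 0.332], [0.648, -0.025, 0.395], [0.649, -0.024, 0.337], [0.644, -0.023, 0.335], [0.645, -0.023, 0.399], [0.659, -0.022, 0.341], [0.653, -0.021, 0.347], [0.63, -0.02, 0.336], [0.59, -0.019, 0.336], [0.651, -0.018, 0.4], [0.604, -0.017, 0.333], [0.655, -0.015, 0.336], [0.584, -0.014, 0.316], [0.579, -0.013, 0.326], [0.641, -0.012, 0.398], [0.582, -0.011, 0.332], [0.639, -0.009, 0.398], [0.659, -0.007, 0.369], [0.599, -0.007, 0.336], [0.58, -0.004, 0.335], [0.659, -0.003, 0.335], [0.6, -0.002, 0.338], [0.59, -0.0, 0.334], [0.64, 0.001, 0.399], [0.647, 0.003, 0.334], [0.584, 0.004, 0.331], [0.574, 0.006, 0.334], [0.582, 0.007, 0.326], [0.583, 0.009, 0.338], [0.574, 0.011, 0.333], [0.66, 0.012, 0.347], [0.578, 0.014, 0.334], [0.652, 0.016, 0.34], [0.623, 0.017, 0.331], [0.577, 0.0
[... 7742 characters left out ...]
7 0.019]
0.095 37 [ 0.552 -0.083  0.103] [0.031 0.019 0.019]
0.115 23 [ 0.554 -0.09   0.125] [0.011 0.008 0.019]
0.135 25 [ 0.554 -0.093  0.145] [0.012 0.014 0.019]
0.155 14 [ 0.553 -0.086  0.166] [0.014 0.02  0.018]
0.175 24 [ 0.552 -0.085  0.184] [0.012 0.017 0.014]
amber blocktop 130 ((521.281005859375, -301.9754638671875), (91.88981628417969, 80.48218536376953), 10.394140243530273)
0.035 56 [ 0.526 -0.293  0.044] [0.048 0.013 0.019]
0.055 14 [ 0.527 -0.3    0.064] [0.012 0.012 0.017]
0.075 16 [ 0.527 -0.3    0.085] [0.01  0.01  0.019]
0.095 11 [ 0.527 -0.303  0.102] [0.008 0.006 0.017]
0.115 21 [ 0.525 -0.29   0.125] [0.008 0.025 0.018]
0.135 11 [ 0.526 -0.291  0.14 ] [0.009 0.023 0.008]
```

```bash
cat >> h.py <<'E'
def box(X,lo,hi):
    X=X.reshape(-1,3);return X[np.all((X>lo)&(X<hi),axis=1)]
def ori(yaw,flip=1,tilt=45):
    """tool pointing towards piece +x (world yaw, deg) and down"""
    a=np.radians(yaw);t=np.radians(tilt);xp=np.array([np.cos(a),np.sin(a),0]);z=np.array([0,0,1.])
    zt=xp*np.sin(t)-z*np.cos(t);y=-flip*np.cross(z,xp);return np.stack([np.cross(y,zt),y,zt],1)
def tcp(grip,R): return np.array(grip)+.019*R[:,2]   # grasp point at grip
def fit(P,n=4):
    for _ in range(n):
        m=np.median(P,0) if _==0 else P.mean(0);v=np.linalg.svd(P-m)[2][0];r=np.linalg.norm((P-m)-np.outer((P-m)@v,v),axis=1);P=P[r<max(.004,2*np.median(r))]
    return m,v,len(P),P
E
python3 - <<'E'
from h import *
for n in('scene','side'):
    X=np.load(n+'.npz')['X']
    m,v,k,P=fit(np.array([p for p in box(X,[.49,.03,.335],[.60,.125,.358]) if p[1]<.042+(p[0]-.504)*.81+.02]))
    s=(P-m)@v;print(n,'bar',m.round(4),v.round(3),k,'yaw',np.degrees(np.arctan2(v[1],v[0])),(m+v*(s.min()+s.max())/2).round(4),np.ptp(s), 'd',(P[:,2].max()))
    L=box(X,[.45,.06,.33],[.475,.14,.36]);print('Lwire',L.mean(0).round(4),len(L))
    Rw=box(X,[.51,.135,.33],[.62,.18,.36]);print('Rwire',[x.round(3) for x in fit(Rw)[:2]])
    B=box(X,[.5,-.12,.07],[.6,-.05,.118]);m,v,k,_=fit(B[:,:2]);print('disk',m.round(4),v.round(3),np.degrees(np.arctan2(v[1],v[0])),k)
    B=box(X,[.48,-.33,.033],[.58,-.25,.057]);m,v,k,_=fit(B[:,:2]);print('amb',m.round(4),v.round(3),np.degrees(np.arctan2(v[1],v[0])),k)
for nm,g,yaw in(('b',(.554,-.095,.135),105),('a',(.527,-.303,.09),100),('rail',(.55,.065,.32),129),('low',(.55,.06,.14),129)):
    for f in(1,-1):
        for t in (45,):
            R=ori(yaw,f,t)
            for back in (0,.12):
                q=robot.ik(tcp(g,R)-back*R[:,2],R);print(nm,f,t,back,None if q is None else np.round(q))
E
```

```text
scene bar [0.5427 0.0682 0.3506] [-0.794 -0.607 -0.016] 38 yaw -142.59900997297797 [0.5443 0.0694 0.3506] 0.12429183490499274 d 0.3553649826963087
Lwire [0.465  0.0971 0.3501] 35
Rwire [array([0.553, 0.16 , 0.35 ]), array([-0.929,  0.369,  0.028])]
disk [ 0.5481 -0.0862] [-0.966 -0.258] -165.05467928339175 35
amb [ 0.5205 -0.2948] [-0.996 -0.091] -174.78783708575827 28
side bar [0.5484 0.0772 0.3477] [ 0.787  0.617 -0.002] 148 yaw 38.08394992419409 [0.5473 0.0763 0.3477] 0.1316676754497657 d 0.3518567340649515
Lwire [0.4626 0.1075 0.349 ] 45
Rwire [array([0.549, 0.165, 0.349]), array([-0.893,  0.449, -0.015])]
disk [ 0.5513 -0.0809] [0.957 0.291] 16.92919753040026 104
amb [ 0.5269 -0.2932] [-0.989 -0.145] -171.666848181061 55
b 1 45 0 [ -17.   33.    9.  -37.  -93. -140.]
b 1 45 0.12 [ -23.   34.   22.  -36. -106. -144.]
b -1 45 0 [-17.  33.   9. -37. -93.  40.]
b -1 45 0.12 [ -23.   34.   22.  -36. -106.   36.]
a 1 45 0 [ -33.   43.   19.  -31.  -99. -133.]
a 1 45 0.12 [ -37.   45.   35.  -31. -113. -137.]
a -1 45 0 [-33.  43.  19. -31. -99.  47.]
a -1 45 0.12 [ -37.   45.   35.  -31. -113.   43.]
rail 1 45 0 [   1.   26.   22.  -37. -113. -148.]
rail 1 45 0.12 [  -5.   31.   42.  -40. -128. -154.]
rail -1 45 0 [   1.   26.   22.  -37. -113.   32.]
rail -1 45 0.12 [  -5.   31.   42.  -40. -128.   26.]
low 1 45 0 [   1.   34.   10.  -34.  -97. -136.]
low 1 45 0.12 [  -4.   36.   25.  -33. -110. -140.]
low -1 45 0 [  1.  34.  10. -34. -97.  44.]
low -1 45 0.12 [  -4.   36.   25.  -33. -110.   40.]
```

```bash
python3 - <<'E'
from h import *
R=ori(106);g=np.array([.554,-.092,.135])
robot.goto(tcp(g,R)-.11*R[:,2],R)
s=shot('wrist');save('w1',s[0]);X=cloud('wrist',s);np.savez('w1',X=X,im=s[0])
print(robot.read_t(),s[2],X[200,320])
for z in np.arange(.03,.19,.01):
    S=box(X,[.49,-.14,z],[.61,-.03,z+.01])
    if len(S):print(round(z,3),len(S),S.mean(0).round(4),np.ptp(S,0).round(4))
B=box(X,[.5,-.13,.07],[.6,-.03,.105]);m,v,k,_=fit(B[:,:2]);print('disk',m,np.degrees(np.arctan2(v[1],v[0])),k)
E
```

```text
2.0583 [ 0.57187225 -0.15342728  0.19936795] [ 0.5488895  -0.08436569  0.10421531]
0.03 57 [ 0.5573 -0.0832  0.0325] [0.0653 0.0658 0.0098]
0.04 26 [ 0.5542 -0.0825  0.0455] [0.039  0.0119 0.0086]
0.05 97 [ 0.5553 -0.0825  0.0564] [0.04   0.0142 0.0096]
0.06 97 [ 0.5566 -0.0839  0.0656] [0.0315 0.0095 0.0099]
0.07 148 [ 0.5557 -0.0846  0.0751] [0.0418 0.0118 0.0099]
0.08 170 [ 0.5568 -0.085   0.0851] [0.0433 0.0157 0.01  ]
0.09 185 [ 0.5559 -0.0854  0.0947] [0.0428 0.0147 0.01  ]
0.1 87 [ 0.5563 -0.0848  0.1025] [0.0297 0.011  0.0058]
0.11 24 [ 0.5591 -0.0961  0.1175] [0.0106 0.003  0.0038]
0.12 64 [ 0.5595 -0.0966  0.125 ] [0.0113 0.0041 0.0096]
0.13 70 [ 0.5596 -0.0972  0.1349] [0.0108 0.0045 0.0097]
0.14 107 [ 0.5596 -0.0973  0.146 ] [0.011  0.0057 0.0098]
0.15 84 [ 0.5594 -0.0962  0.1551] [0.0111 0.0042 0.0096]
0.16 100 [ 0.5595 -0.0969  0.1652] [0.0116 0.0042 0.0099]
0.17 102 [ 0.5595 -0.0977  0.1752] [0.0111 0.0038 0.0098]
0.18 226 [ 0.5592 -0.096   0.1862] [0.0134 0.0152 0.0099]
disk [ 0.55618919 -0.08498697] 15.264946819618775 588
```

View pics/w1.png

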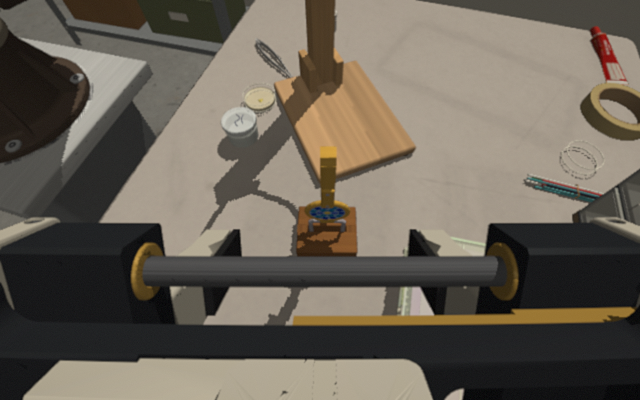

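```bash
python3 - <<'E'
from h import *
R=ori(105.3);xp=np.array([np.cos(np.radians(105.3)),np.sin(np.radians(105.3)),0])
g=np.array([.5585,-.0932,.133])
robot.servo_line(tcp(g,R),R,speed=.08)
print(robot.read_force());robot.move_gripper(0.0);print(robot.read_grip_width()*88,robot.read_force(),robot.read_t())
robot.servo_line(tcp(g+[0,0,.05],R),R,speed=.06)
robot.dwell(.2);f=np.array(robot.read_force());print('lifted',f)
robot.servo_line(tcp(g+[0,0,.2],R),R,speed=.15)
yr=127.8;Rr=ori(yr);xr=np.array([np.cos(np.radians(yr)),np.sin(np.radians(yr)),0])
rail=np.array([.547,.072,.348])
hook=rail-.05*xr+[0,0,.03]
gr=hook-.0075*xr-[0,0,.052]
robot.servo_line(tcp(gr,Rr),Rr,speed=.12)
robot.dwell(.3);print(robot.read_force(),robot.read_t())
for n in('wrist','scene','side'):
    s=shot(n);np.savez('r_'+n,im=s[0],X=cloud(n,s),p=s[2],R=s[3])
    if n=='wrist':save('r_w',s[0])
E
```

```text
[ 0.09355761 -0.54737839  0.29775522]
10.742983340798576 [-0.3933917   0.12913204  0.3983885 ] 4.7833
lifted [-0.05831271 -0.77571335 -1.74097632]
[ 0.96414748 -0.22780622 -1.59195008] 8.5583
```

View pics/r_w.png

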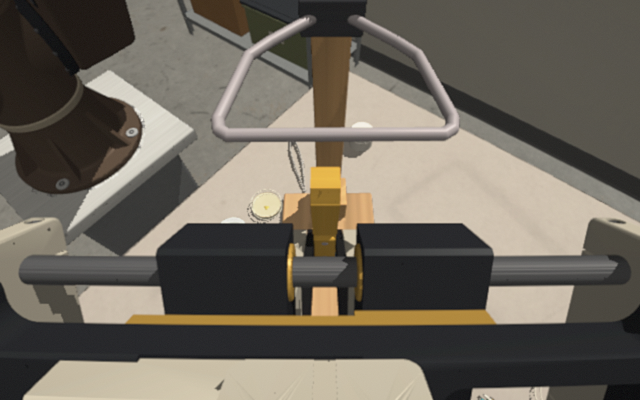

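```bash
python3 - <<'E'
from h import *
yr=np.radians(127.8);xr=np.array([np.cos(yr),np.sin(yr),0]);yv=np.array([-xr[1],xr[0],0]);z=np.array([0,0,1]);W=np.stack([xr,yv,z],1)
rail=np.array([.547,.072,.348])
D=np.load('r_wrist.npz')
print('tcp err, grip in rail frame',(D['p']-.019*D['R'][:,2]-rail)@W)
for n in('wrist','scene','side'):
    D=np.load(f'r_{n}.npz');Q=(D['X'].reshape(-1,3)-rail)@W
    b=Q[(abs(Q[:,0])<.009)&(abs(Q[:,1])<.05)&(abs(Q[:,2])<.012)]
    if len(b): print(n,'bar mean',b.mean(0).round(4),'x',np.percentile(b[:,0],[3,97]).round(4),'z',np.percentile(b[:,2],[3,97]).round(4),'slope',np.polyfit(b[:,1],b[:,0],1).round(3),len(b))
    e=Q[(abs(Q[:,0])<.012)&(abs(Q[:,1])<.09)&(abs(Q[:,2])<.012)];print(' yext',np.percentile(e[:,1],[1,99]).round(4))
    h=Q[(Q[:,0]>-.085)&(Q[:,0]<-.03)&(abs(Q[:,1])<.025)&(Q[:,2]>-.015)&(Q[:,2]<.06)]
    for a in np.arange(-.015,.05,.005):
        k=h[(h[:,2]>a)&(h[:,2]<=a+.005)]
        if len(k)>2:print('  h',round(a,3),len(k),'x',k[:,0].min().round(4),k[:,0].max().round(4),'y',k[:,1].min().round(4),k[:,1].max().round(4), 'ym',k[:,1].mean().round(4))
    t=h[h[:,2]>.033]
    if len(t)>9:print('  top slope',np.polyfit(t[:,0],t[:,1],1).round(3),h[:,2].max())
E
```

```text
tcp err, grip in rail frame [-0.05796811  0.00046034 -0.02176323]
wrist bar mean [-0.0033  0.0001  0.0024] x [-0.0057  0.0008] z [-0.0013  0.0046] slope [-0.008 -0.003] 2483
 yext [-0.0776  0.0641]
  h -0.015 64 x -0.0639 -0.056 y -0.006 0.0059 ym -0.0001
  h -0.01 264 x -0.0639 -0.0563 y -0.0164 0.0153 ym -0.0005
  h -0.005 350 x -0.0736 -0.0585 y -0.0158 0.0146 ym -0.0006
  h 0.0 424 x -0.0736 -0.061 y -0.015 0.014 ym -0.0004
  h 0.005 308 x -0.0775 -0.0612 y -0.0145 0.0134 ym -0.0008
  h 0.01 265 x -0.0792 -0.0612 y -0.0129 0.0119 ym -0.0005
  h 0.015 159 x -0.0803 -0.0615 y -0.0124 0.0112 ym -0.0008
  h 0.02 129 x -0.0632 -0.0617 y -0.0067 0.0052 ym -0.0004
  h 0.025 207 x -0.0635 -0.0602 y -0.0068 0.0051 ym -0.001
  h 0.03 419 x -0.0633 -0.0486 y -0.0067 0.0052 ym -0.0009
  h 0.035 635 x -0.0601 -0.0487 y -0.0068 0.0052 ym -0.0009
  top slope [-0.022 -0.002] 0.03755362230940196
scene bar mean [-0.0003  0.0016  0.0034] x [-0.0038  0.0032] z [-0.0017  0.0061] slope [-0.017 -0.   ] 28
 yext [-0.0722  0.067 ]
  h -0.015 9 x -0.0798 -0.0537 y -0.0033 0.0245 ym 0.0161
  h -0.01 12 x -
[... 545 characters left out ...]
06  0.0065] z [-0.0041  0.0028] slope [-0.008  0.003] 115
 yext [-0.0699  0.061 ]
  h -0.015 25 x -0.0801 -0.0515 y -0.02 0.0219 ym -0.0005
  h -0.01 35 x -0.0791 -0.0519 y -0.0198 0.023 ym 0.0006
  h -0.005 27 x -0.0775 -0.0549 y -0.0198 0.0211 ym -0.0
  h 0.0 37 x -0.084 -0.0545 y -0.0214 0.0218 ym -0.0009
  h 0.005 32 x -0.0816 -0.054 y -0.0218 0.0229 ym -0.0016
  h 0.01 24 x -0.0842 -0.0603 y -0.0233 0.0244 ym -0.0018
  h 0.015 34 x -0.0846 -0.0362 y -0.0204 0.0249 ym 0.0017
  h 0.02 19 x -0.0849 -0.039 y -0.0197 0.0142 ym -0.003
  h 0.025 9 x -0.0601 -0.0411 y -0.0034 0.0051 ym -0.0002
  h 0.03 11 x -0.056 -0.0408 y -0.0044 0.0061 ym 0.0016
  top slope [0.114 0.007] 0.059067750145812004
```

```bash
python3 - <<'E'
from h import *
yr=np.radians(127.8);xr=np.array([np.cos(yr),np.sin(yr),0]);yv=np.array([-xr[1],xr[0],0]);z=np.array([0,0,1])
f0=np.mean([robot.read_force() for _ in range(5)],0)
p=np.array(robot.read_position())+.0485*xr-.003*yv
robot.servo_line(p,speed=.05);robot.dwell(.3)
f=lambda:np.array(robot.read_force())-f0
print('over',f().round(2))
robot.servo_line(p-.022*z,speed=.05)
W=np.stack([xr,yv,z],1);base=f();k=.022
print('base',(base@W).round(2))
while k<.036:
    k+=.001;robot.servo_line(p-k*z,speed=.03);robot.dwell(.1);d=f()@W;print(round(k,3),d.round(2))
    if d[2]-base[2]@z if False else d[2]-base[2]>1.6 or np.linalg.norm(d)>4: break
s=shot('wrist');save('hung',s[0]);print(robot.read_t())
E
```

```text
over [-0.7  -0.2  -0.66]
base [ 1.52  1.95 -0.26]
0.023 [ 2.04  2.06 -0.04]
0.024 [1.79 1.07 1.01]
0.025 [ 1.44  1.36 -0.29]
0.026 [1.7  2.05 0.89]
0.027 [ 2.22  1.26 -0.19]
0.028 [1.91 0.98 0.16]
0.029 [1.66 0.53 1.63]
13.2167
```

View pics/hung.png

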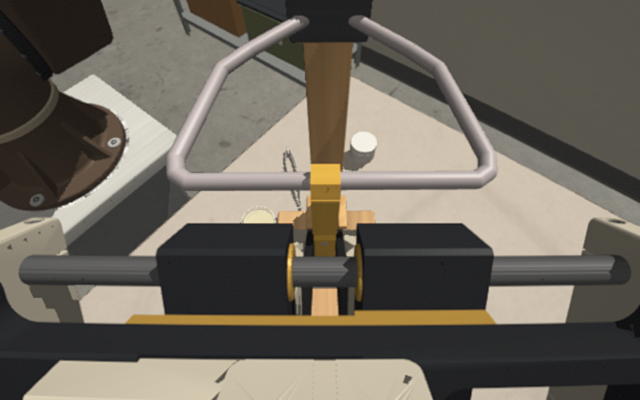

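```bash
cat >> h.py <<'E'
def favg(n=8):
    a=[]
    for _ in range(n): robot.dwell(.02);a.append(robot.read_force())
    return np.mean(a,0)
yr=np.radians(127.8);xr=np.array([np.cos(yr),np.sin(yr),0]);yv=np.array([-xr[1],xr[0],0]);z=np.array([0,0,1]);W=np.stack([xr,yv,z],1)
rail=np.array([.547,.072,.348])
E
python3 - <<'E'
from h import *
p=np.array(robot.read_position());print((favg()@W).round(2))
for dx in(.001,.002):
    robot.servo_line(p+dx*xr,speed=.03);print('dx',dx,(favg()@W).round(2))
for k in range(1,6):
    robot.servo_line(p+.002*xr-.001*k*z,speed=.03);F=favg()@W;print(k,F.round(2))
    if F[2]>.5:break
s=shot('wrist');X=cloud('wrist',s);Q=(X.reshape(-1,3)-rail)@W
b=Q[(abs(Q[:,0])<.012)&(abs(Q[:,1]+.003)<.05)&(abs(Q[:,1]+.004)>.012)&(abs(Q[:,2])<.015)];print('bar x',np.percentile(b[:,0],[3,97]),'z',np.percentile(b[:,2],[3,97]))
h=Q[(abs(Q[:,0])<.03)&(abs(Q[:,1]+.004)<.01)&(Q[:,2]>-.006)&(Q[:,2]<.03)];print('hook x',np.percentile(h[:,0],[1,99]),'ztop',h[:,2].max());print(robot.read_t())
E
```

```text
[ 1.37  0.05 -0.38]
dx 0.001 [ 0.53 -0.09 -0.45]
dx 0.002 [ 0.68  0.3  -0.92]
1 [ 0.56  0.34 -0.67]
2 [ 0.85 -0.16 -0.22]
3 [ 0.66 -0.2   0.25]
4 [ 1.16 -0.23  1.28]
bar x [-0.00553915  0.00125549] z [-0.00519154  0.00035122]
hook x [-0.01163734  0.00217149] ztop 0.004086715560029375
15.7
```

```bash
python3 - <<'E'
from h import *
p=np.array(robot.read_position());robot.servo_line(p+.002*z,speed=.03);print((favg()@W).round(2))
robot.move_gripper(.3);robot.dwell(.3)
R=np.array(robot.read_tcp_rot());p=np.array(robot.read_position())
robot.servo_line(p-.1*R[:,2],speed=.1);robot.dwell(.5)
print(robot.read_t(),robot.read_force())
for n in('wrist','scene','side'):
    s=shot(n);np.savez('u_'+n,im=s[0],X=cloud(n,s))
    Q=(cloud(n,s).reshape(-1,3)-rail)@W
    for a in np.arange(-.18,.01,.01):
        k=Q[(abs(Q[:,0])<.03)&(abs(Q[:,1]+.004)<.03)&(Q[:,2]>a)&(Q[:,2]<=a+.01)]
        if len(k)>2:print(n,round(a,3),len(k),k.mean(0).round(4),k.min(0).round(4),k.max(0).round(4))
save('u',np.hstack([np.load('u_wrist.npz')['im'][:300,150:500],np.load('u_side.npz')['im'][100:400,150:500]]))
E
```

```text
[ 1.   -0.1  -0.23]
18.575 [-0.22625819 -0.08358974  0.33034339]
wrist -0.18 142 [ 0.0029 -0.0039 -0.1737] [ 0.0009 -0.0222 -0.1775] [ 0.0059  0.0141 -0.1701]
wrist -0.17 24 [ 0.0013 -0.004  -0.1651] [ 0.0003 -0.0244 -0.1699] [ 0.0025  0.0163 -0.1606]
wrist -0.16 29 [ 0.0012 -0.0061 -0.155 ] [-1.000e-04 -2.510e-02 -1.598e-01] [ 0.0028  0.0158 -0.15  ]
wrist -0.15 31 [ 0.0007 -0.0025 -0.1453] [-1.00e-04 -2.46e-02 -1.50e-01] [ 0.0018  0.0166 -0.1404]
wrist -0.14 59 [ 0.0007 -0.0053 -0.1331] [-0.0008 -0.025  -0.1399] [ 0.0038  0.0159 -0.1301]
wrist -0.13 123 [-1.000e-04 -3.900e-03 -1.258e-01] [-0.0015 -0.0216 -0.1299] [ 0.003   0.0124 -0.1203]
wrist -0.12 152 [-0.0008 -0.0049 -0.1146] [-0.0018 -0.0257 -0.12  ] [ 0.0005  0.0176 -0.11  ]
wrist -0.11 193 [-0.001  -0.0044 -0.1049] [-0.0023 -0.0272 -0.11  ] [ 0.0006  0.0184 -0.1001]
wrist -0.1 215 [-0.0012 -0.0039 -0.0949] [-0.0025 -0.027  -0.1   ] [ 0.0029  0.018  -0.09  ]
wrist -0.09 156 [-0.0005 -0.0043 -0.0857] [-0.0027 -0.0225 -0.09  ] [ 0.003   0.0146 -0.0815]
wrist -0.08 8 [-0.0112 -0.0041 -0.0707] [-0.0114 -0.0089 -0.0716] [-0.0107  
[... 3078 characters left out ...]
0125 -0.0956] [ 0.0005 -0.0229 -0.0998] [ 0.0074 -0.0028 -0.0903]
side -0.09 16 [ 0.0045 -0.0088 -0.0861] [ 0.0018 -0.0173 -0.0897] [ 0.0084 -0.0022 -0.0816]
side -0.08 7 [-0.0008 -0.0048 -0.0752] [-0.0031 -0.0066 -0.0789] [ 0.0028 -0.0034 -0.0716]
side -0.07 8 [-0.0028 -0.0051 -0.0659] [-0.0064 -0.008  -0.0688] [ 0.0005 -0.003  -0.0624]
side -0.03 6 [-0.0065 -0.0057 -0.0246] [-0.0086 -0.0076 -0.0275] [-0.0045 -0.0023 -0.0212]
side -0.02 8 [ 0.0042 -0.0063 -0.0142] [-0.0067 -0.0073 -0.0182] [ 0.0131 -0.0038 -0.0103]
side -0.01 65 [ 0.0049 -0.0037 -0.0039] [-0.0002 -0.032  -0.01  ] [ 0.0118  0.0247 -0.0001]
side 0.0 17 [ 0.0033 -0.0025  0.0016] [-0.0014 -0.0258  0.    ] [0.0084 0.0251 0.0036]
```

View pics/u.png

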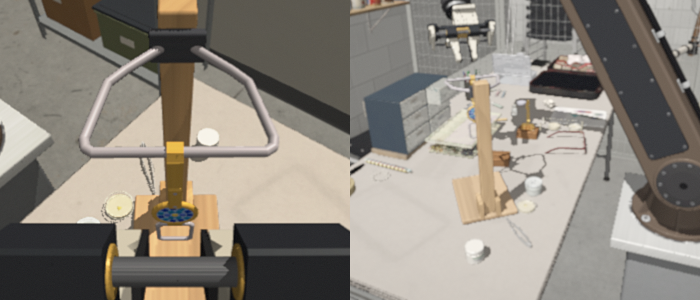

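```bash
python3 - <<'E'
from h import *
R=np.array(robot.read_tcp_rot());p=np.array(robot.read_position())
R=ori(98);g=np.array([.527,-.300,.079])
robot.move_gripper(.6)
robot.goto(tcp(g,R)-.11*R[:,2],R)
s=shot('wrist');save('w2',s[0]);X=cloud('wrist',s);np.savez('w2',X=X,im=s[0])
print(robot.read_t(),s[2])
for zz in np.arange(.03,.15,.01):
    S=box(X,[.47,-.35,zz],[.59,-.25,zz+.01])
    if len(S):print(round(zz,3),len(S),S.mean(0).round(4),S.min(0).round(4),S.max(0).round(4))
B=box(X,[.47,-.35,.03],[.59,-.25,.05]);m,v,k,_=fit(B[:,:2]);print('pane',m,np.degrees(np.arctan2(v[1],v[0])),k)
B=box(X,[.47,-.35,.062],[.59,-.25,.11]);m,v,k,_=fit(B[:,:2]);print('tag',m,np.degrees(np.arctan2(v[1],v[0])),k)
E
```

```text
21.1083 [ 0.53712971 -0.36267861  0.14435364]
0.03 260 [ 0.5321 -0.298   0.0341] [ 0.4912 -0.325   0.03  ] [ 0.5693 -0.2686  0.0399]
0.04 234 [ 0.5312 -0.2974  0.045 ] [ 0.5066 -0.3013  0.04  ] [ 0.5556 -0.2903  0.0499]
0.05 156 [ 0.531  -0.2961  0.0519] [ 0.5095 -0.3005  0.0501] [ 0.5531 -0.2912  0.0542]
0.06 38 [ 0.533  -0.3074  0.0677] [ 0.5276 -0.3088  0.0645] [ 0.5382 -0.3057  0.0699]
0.07 71 [ 0.5325 -0.3074  0.0754] [ 0.5267 -0.3086  0.0705] [ 0.5381 -0.3059  0.08  ]
0.08 83 [ 0.5325 -0.3073  0.085 ] [ 0.5267 -0.3084  0.08  ] [ 0.5384 -0.3051  0.09  ]
0.09 129 [ 0.5325 -0.3061  0.0948] [ 0.5261 -0.3085  0.0903] [ 0.5384 -0.2996  0.0997]
0.1 88 [ 0.5323 -0.3051  0.1046] [ 0.5275 -0.3063  0.1   ] [ 0.5371 -0.3039  0.11  ]
0.11 98 [ 0.5322 -0.3051  0.115 ] [ 0.5275 -0.3064  0.11  ] [ 0.5369 -0.304   0.1199]
0.12 130 [ 0.5321 -0.3051  0.1249] [ 0.5252 -0.3066  0.1201] [ 0.5388 -0.3022  0.1299]
0.13 142 [ 0.5324 -0.3047  0.1357] [ 0.5276 -0.3064  0.13  ] [ 0.5371 -0.3017  0.14  ]
0.14 274 [ 0.5312 -0.2973  0.1431] [ 0.5255 -0.3052  0.14  ] [ 0.5366 -0.2884  0.1453]
pane [ 0.53101005 -0.29747355] 8.082037805248776 441
tag [ 0.53252741 -0.30653531] 8.346291688109474 404
```

View pics/w2.png

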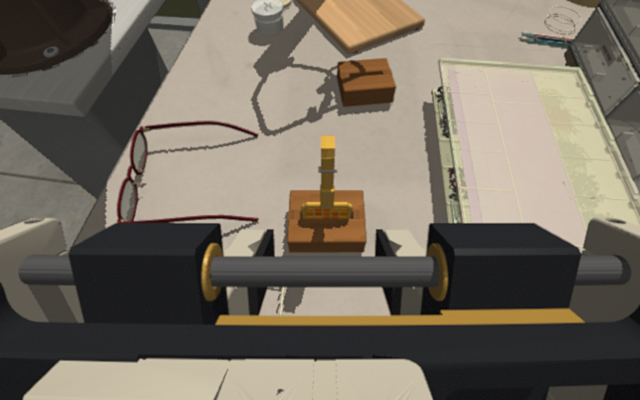

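```bash
python3 - <<'E'
from h import *
R=ori(98.2);g=np.array([.532,-.3035,.081])
robot.servo_line(tcp(g,R),R,speed=.08)
robot.move_gripper(0.0);print(robot.read_grip_width()*88,robot.read_t())
robot.servo_line(tcp(g+[0,0,.04],R),R,speed=.06)
robot.servo_line(tcp(g+[0,0,.075],R),R,speed=.12)
wire=rail+W@[.003,-.004,-.174];Rr=ori(127.8)
mouth=wire+W@[-.055,0,.0135];gr=mouth-.0085*xr-.042*z
robot.servo_line(tcp(gr,Rr),Rr,speed=.12);robot.dwell(.4)
print('F0',(favg(15)@W).round(2),robot.read_t())
s=shot('wrist');save('c1',s[0]);X=cloud('wrist',s);np.savez('c1',X=X,im=s[0])
Q=(X.reshape(-1,3)-rail)@W;print('grip',(s[2]-.019*s[3][:,2]-rail)@W)
for nm,lo,hi,za,zb in(('loop',-.02,.03,-.185,-.125),('clip',-.09,-.035,-.2,-.125)):
  for a in np.arange(za,zb,.005):
    k=Q[(Q[:,0]>lo)&(Q[:,0]<hi)&(abs(Q[:,1]+.004)<.03)&(Q[:,2]>a)&(Q[:,2]<=a+.005)]
    if len(k)>2:print(nm,round(a,3),len(k),k.mean(0).round(4),k.min(0).round(4),k.max(0).round(4))
E
```

```text
10.432823894530042 23.35
F0 [ 0.07  0.05 -1.23] 28.1667
grip [-0.06047821 -0.00400979 -0.20251915]
loop -0.18 125 [ 0.0016 -0.0042 -0.1759] [ 0.0003 -0.0202 -0.1779] [ 0.0028  0.0124 -0.175 ]
loop -0.175 478 [ 0.0025 -0.0041 -0.1732] [-1.00e-04 -2.51e-02 -1.75e-01] [ 0.0059  0.0171 -0.17  ]
loop -0.17 121 [ 0.0016 -0.0039 -0.1674] [ 0.0003 -0.0249 -0.17  ] [ 0.0042  0.0167 -0.165 ]
loop -0.165 115 [ 0.0014 -0.0036 -0.1624] [-1.00e-04 -2.48e-02 -1.65e-01] [ 0.0034  0.0169 -0.16  ]
loop -0.16 138 [ 0.0014 -0.0043 -0.1576] [-0.0003 -0.0252 -0.16  ] [ 0.004   0.0168 -0.155 ]
loop -0.155 130 [ 0.001  -0.0032 -0.1525] [-0.0007 -0.0251 -0.1549] [ 0.0042  0.017  -0.15  ]
loop -0.15 157 [ 0.0006 -0.0046 -0.1475] [-0.0011 -0.025  -0.1499] [ 0.0036  0.017  -0.145 ]
loop -0.145 174 [ 0.0005 -0.004  -0.1425] [-0.0014 -0.0249 -0.145 ] [ 0.0028  0.0172 -0.14  ]
loop -0.14 174 [ 0.0004 -0.0039 -0.1376] [-0.0012 -0.025  -0.1399] [ 0.0027  0.0171 -0.1351]
loop -0.135 504 [ 1.000e-04 -4.200e-03 -1.318e-01] [-0.0017 -0.0247 -0.135 ] [ 0.0042  0.017  -0.13  ]
loop -0.13 644 [-1.000e-04 -3.600e-03 -1.281e
[... 662 characters left out ...]
823 -0.0172 -0.17  ] [-0.0613  0.0073 -0.165 ]
clip -0.165 179 [-0.0636 -0.0052 -0.1618] [-0.0831 -0.0163 -0.165 ] [-0.0589  0.0063 -0.16  ]
clip -0.16 192 [-0.0616 -0.0053 -0.1581] [-0.0633 -0.0122 -0.16  ] [-0.0592  0.0017 -0.155 ]
clip -0.155 156 [-0.0616 -0.0053 -0.1524] [-0.0624 -0.0102 -0.155 ] [-0.0606 -0.0003 -0.15  ]
clip -0.15 187 [-0.0614 -0.0054 -0.1472] [-0.0623 -0.0103 -0.15  ] [-0.0599 -0.0004 -0.145 ]
clip -0.145 642 [-0.0559 -0.0054 -0.1417] [-0.0622 -0.0103 -0.145 ] [-0.0448 -0.0004 -0.14  ]
clip -0.14 357 [-0.0524 -0.0051 -0.1396] [-0.0586 -0.0103 -0.14  ] [-0.0459 -0.0004 -0.1385]
clip -0.125 80 [-0.0885 -0.0039 -0.1205] [-0.0898 -0.034  -0.1226] [-0.0876  0.0254 -0.12  ]
```

View pics/c1.png

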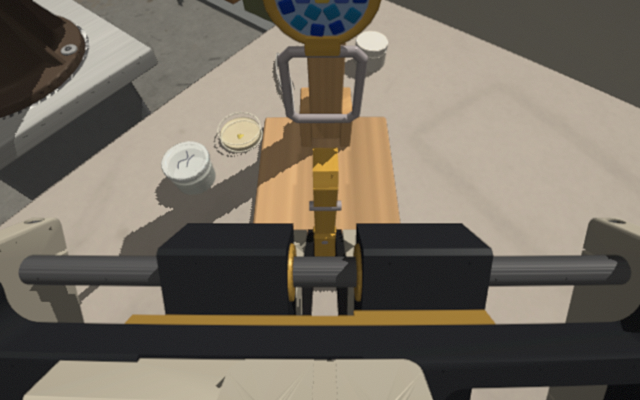

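```bash
python3 - <<'E'
from h import *
F0=np.array([.07,.05,-1.23])
p=np.array(robot.read_position())+.055*xr+.001*yv
robot.servo_line(p,speed=.05);print('in',((favg()@W)-F0).round(2))
robot.servo_line(p-.010*z,speed=.04)
k=.010;pk=0
while k<.05:
    k+=.001;robot.servo_line(p-k*z,speed=.03);F=(favg(6)@W)-F0;print(round(k,3),F.round(2))
    pk=max(pk,F[2])
    if F[2]>7.3 or abs(F[:2]).max()>3.5 or (pk>3.5 and F[2]<pk-2):break
s=shot('wrist');save('c2',s[0]);np.savez('c2',X=cloud('wrist',s))
Q=(cloud('wrist',s).reshape(-1,3)-rail)@W;print('grip',(s[2]-.019*s[3][:,2]-rail)@W,robot.read_t())
b=Q[(abs(Q[:,0])<.012)&(abs(Q[:,1]+.003)<.05)&(abs(Q[:,1]+.004)>.012)&(abs(Q[:,2])<.025)];print('bar z',np.percentile(b[:,2],[3,97]) if len(b) else None)
E
```

```text
in [-0.16 -0.04  0.19]
0.011 [-0.4  -0.11  0.53]
0.012 [ 0.25 -0.78  0.93]
0.013 [-0.17 -0.1   1.36]
0.014 [-0.11 -0.11  1.91]
0.015 [-0.17  0.21  2.21]
0.016 [-0.25  0.03  2.38]
0.017 [-0.68 -0.42  2.72]
0.018 [ 0.1  -0.01  2.68]
0.019 [ 0.27 -0.06  3.17]
0.02 [0.37 0.48 3.44]
0.021 [0.02 0.14 2.21]
0.022 [-0.01 -0.02  2.81]
0.023 [ 0.11 -0.22  2.02]
0.024 [-0.5   0.21  2.41]
0.025 [-0.52  0.19  1.98]
0.026 [0.12 0.03 2.5 ]
0.027 [-0.11 -0.23  0.02]
0.028 [-0.23 -0.32 -0.35]
0.029 [ 0.08 -0.41  0.08]
0.03 [ 0.17 -0.04 -0.23]
0.031 [-0.21  0.11  0.09]
0.032 [-0.1   0.    0.85]
0.033 [-0.08  0.22  1.18]
0.034 [-0.4  -0.59  1.92]
0.035 [-0.23 -0.14  2.53]
0.036 [-0.01 -0.12  2.56]
0.037 [-0.37 -0.04  3.4 ]
0.038 [-0.18 -0.23  4.27]
0.039 [ 0.11 -0.47  4.74]
0.04 [0.12 0.24 5.55]
0.041 [-0.03  0.4   5.98]
0.042 [-0.04 -0.07  6.39]
0.043 [-0.05 -0.18  7.31]
grip [-0.00546174 -0.00302344 -0.24529164] 41.6
bar z None
```

View pics/c2.png

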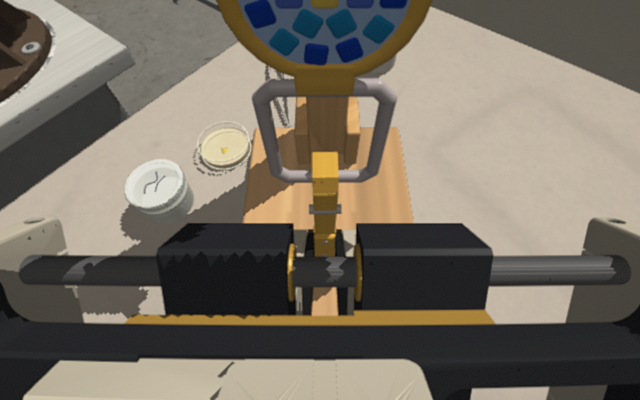

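```bash
python3 - <<'E'
from h import *
F0=np.array([.07,.05,-1.23])
for i in range(4): print('hold',((favg(12)@W)-F0).round(2),robot.read_t())
s=shot('wrist');Q=(cloud('wrist',s).reshape(-1,3)-rail)@W
p=np.array(robot.read_position())
robot.servo_line(p+.0095*z,speed=.02);F=favg(12)@W-F0;print('eased',F.round(2))
if F[2]>1.8: robot.servo_line(p+.0105*z,speed=.02);print((favg()@W-F0).round(2))
np.savez('c3',X=cloud('wrist',shot('wrist')))
robot.move_gripper(.3);robot.dwell(.3)
R=np.array(robot.read_tcp_rot());p=np.array(robot.read_position())
robot.servo_line(p-.12*R[:,2],speed=.08);robot.dwell(1.0)
s=shot('wrist');d=shot('side');save('fin',np.hstack([s[0][:,150:500],d[0][:,150:500]]));X=cloud('wrist',s);np.savez('fin',X=X)
Q=(X.reshape(-1,3)-rail)@W
for a in np.arange(-.30,.01,.01):
    k=Q[(abs(Q[:,0])<.03)&(abs(Q[:,1]+.004)<.03)&(Q[:,2]>a)&(Q[:,2]<=a+.01)]
    if len(k)>2:print(round(a,3),len(k),k.mean(0).round(4),k.min(0).round(4),k.max(0).round(4))
print(robot.read_t())
E
```

```text
hold [ 0.18 -0.25  7.31] 41.8
hold [-0.21 -0.36  6.91] 42.0
hold [ 0.23 -0.04  7.04] 42.2
hold [0.43 0.04 7.02] 42.4
eased [-0.09  0.18  1.79]
-0.3 195 [-0.0024 -0.0039 -0.295 ] [-0.0039 -0.0293 -0.3   ] [-0.0007  0.02   -0.29  ]
-0.29 216 [-0.0022 -0.0045 -0.2851] [-0.0033 -0.0294 -0.29  ] [-1.00e-04  2.04e-02 -2.80e-01]
-0.28 237 [-0.0021 -0.0044 -0.2748] [-0.0036 -0.0292 -0.2799] [-2.00e-04  2.04e-02 -2.70e-01]
-0.27 229 [-0.0008 -0.0046 -0.2657] [-0.003  -0.0287 -0.27  ] [ 0.0034  0.0203 -0.2622]
-0.26 7 [-0.0116 -0.0055 -0.2506] [-0.0119 -0.0093 -0.2511] [-0.0113  0.     -0.2502]
-0.25 71 [-0.0117 -0.0046 -0.2448] [-0.0128 -0.0102 -0.25  ] [-0.0109  0.0009 -0.2401]
-0.24 73 [-0.0116 -0.0044 -0.235 ] [-0.0125 -0.01   -0.2398] [-0.0106  0.0008 -0.2301]
-0.23 120 [-0.0107 -0.0044 -0.2235] [-0.0124 -0.0098 -0.2299] [-0.0044  0.0015 -0.22  ]
-0.22 84 [-0.009  -0.0044 -0.2151] [-0.011  -0.0095 -0.22  ] [-0.0051  0.0006 -0.2101]
-0.21 86 [-0.0088 -0.0046 -0.2049] [-0.0099 -0.0095 -0.2097] [-0.0081  0.0004 -0.2002]
-0.2 120 [-0.0088 -0.0046 -0.1945] [-0.01   -0.0108 -0.2   ] [-0.0056  0
[... 464 characters left out ...]
 [-0.0025 -0.0038 -0.1331] [-0.0046 -0.025  -0.1399] [ 0.001  0.017 -0.13 ]
-0.13 502 [-0.0035 -0.0042 -0.1244] [-0.0051 -0.0218 -0.13  ] [-0.0002  0.0125 -0.1201]
-0.12 988 [-0.0037 -0.0042 -0.1146] [-0.0054 -0.0267 -0.12  ] [-0.0015  0.0188 -0.11  ]
-0.11 1217 [-0.0036 -0.004  -0.1049] [-0.0058 -0.0275 -0.11  ] [-0.001   0.0194 -0.1   ]
-0.1 1316 [-0.0036 -0.004  -0.0951] [-0.0062 -0.0263 -0.1   ] [-0.0001  0.0181 -0.09  ]
-0.09 791 [-0.0034 -0.004  -0.0864] [-0.0057 -0.021  -0.09  ] [ 0.0007  0.0129 -0.08  ]
-0.08 260 [-0.0116 -0.0041 -0.0733] [-0.0144 -0.0102 -0.08  ] [-0.0052  0.0017 -0.07  ]
-0.07 356 [-0.0129 -0.0042 -0.0669] [-0.0149 -0.0102 -0.07  ] [-0.0106  0.0016 -0.0636]
46.9333
```

View pics/fin.png

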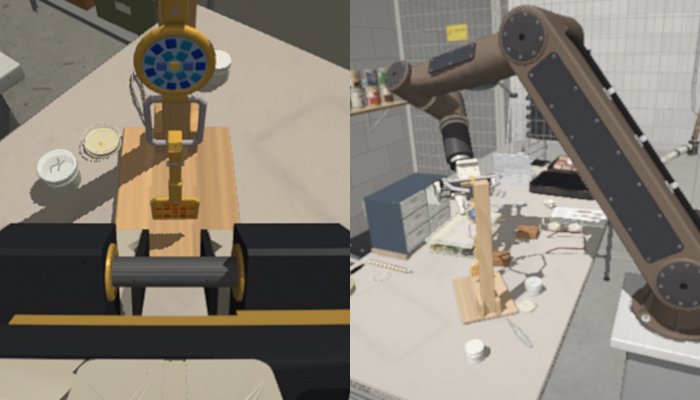

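```bash
python3 - <<'E'
from h import *
R=np.array(robot.read_tcp_rot());p=np.array(robot.read_position())
robot.servo_line(p-.04*R[:,2],speed=.08);robot.dwell(1.5)
for i in range(3):
    robot.dwell(.33);s=shot('wrist');Q=(cloud('wrist',s).reshape(-1,3)-rail)@W
    k=Q[(abs(Q[:,0])<.03)&(abs(Q[:,1]+.004)<.03)&(Q[:,2]>-.30)&(Q[:,2]<-.27)];u=Q[(abs(Q[:,0])<.03)&(abs(Q[:,1]+.004)<.03)&(Q[:,2]>-.12)&(Q[:,2]<-.09)]
    c=Q[(abs(Q[:,0])<.012)&(abs(Q[:,1]+.004)<.004)&(Q[:,2]>-.19)&(Q[:,2]<-.15)];print(k.mean(0).round(4),u.mean(0).round(4),'clip top',c[:,2].max().round(4))
print(robot.read_force(),robot.read_t());robot.job_done()
E
```

```text
[-0.0022 -0.0046 -0.2843] [-0.0037 -0.0041 -0.1039] clip top -0.1712
[-0.0022 -0.0043 -0.2846] [-0.0037 -0.0041 -0.1038] clip top -0.1711
[-0.0022 -0.0046 -0.2844] [-0.0037 -0.0041 -0.104 ] clip top -0.1711
[-0.00559988  0.64599006 -0.57405018] 50.2333
the job is handed in; nothing more can be done
```

The mosaic is assembled and handed in at about 50 s. The round blue piece hangs by its hook on the front rail, and the amber piece is clipped onto its loop.

- **Clip and gate:** As I drew the clip down, the force rose to about 3.4 N. It dropped to zero at 27 mm of travel and stayed there for about 4 mm. It then climbed again as the wire met the seat, which is how a gate snapping shut behind the wire should look.
- **Test pull:** I held about 7 N straight down for 0.8 s. The highest averaged reading was 7.3 N, so the pull stayed under the 10 N limit.
- **Final check:** With the gripper open and backed off about 16 cm, three wrist frames over roughly 0.8 s showed both pieces still to within about 0.3 mm, one below the other.

**Disagreements and unchecked points**
- The gate opened at about 3.4 N by my averaged readings, taken at 1 mm steps, against the stated 4 to 7 N. I probably missed the brief peak.
- The zero-force gap before the seat was also a little longer than the stated 1 to 3 mm.
- I inferred that the gate is shut from the force trace and the clip's height. I could not see the gate itself.
- No unintended contact showed in the forces or pictures, but I did not measure the other objects' positions again.

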